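# Seat the circuit board and snap the toggle clamp shut

## Robot

A 6-joint arm with a two-finger parallel gripper is mounted at the origin on the work surface. World frame = base frame: x ahead of the robot, y to its left, z up, the work surface at z = 0. Lengths are in m, angles in rad, forces in N, time in s.
With the tool pointing down it reaches from about 0.325 to 0.9 m from the base axis. Payload 6.1 kg.
Tool frame: the origin (TCP) lies on the front face of the gripper's body, between the roots of the fingers; the fingertips stand 70 mm ahead of it and the grasp point (between the pads) lies hold_point_z ahead of it (hold_point_z is the distance from the TCP to the grasp point, in m); x points along the fingers, y is the direction in which the jaws open and shut, and the axes are right-handed (so a half turn about x gives the same grasp; the last joint's range is limited). The gripper opens to 87 mm and grips with 3 to 60 N. Pads are 19 mm wide; open, the fingers measure 117 mm over their backs; the gripper's body (75 mm by 190 mm) begins 51 mm behind the grasp point.
Start: joints at [-1.456, 0.22, 1.526, -0, 1.395, -0.126], TCP at [0.149, -0.607, 0.292] pointing down, gripper open.
Joint ranges: [-2.98, 2.98], [-0.91, 2.08], [0.09, 2.57], [-1.24, 4.39], [0.2, 2.65], [-2.68, 2.68]. Speed limits (rad/s): [2.57, 2.57, 3.01, 3.14, 3.14, 3.14].

## Interface

Orientations are given as a unit quaternion [w, x, y, z].
In Python, from station import * gives the robot as it stands.
- The arm moves only by the tool play_rows, never from a script. Its argument "steps" is text: rows parted by semicolons, each of 5 numbers parted by spaces: the finger opening in m, from 0 to 0.087, then the shift along the world's x, y, z in m, then the turn about the world's z in degrees. In form: grip tx ty tz twist; .... A call has exactly 8 rows; each row is the pose to reach, as a shift and turn from the pose commanded when the call began; what a row does not reach only later rows make up. A row lasts 1/12 s, in which the tool goes at most 41.7 mm and 7.16 degrees, less where a joint would pass 70% of its speed; a pose out of reach is approached as far as the arm can. A call with a gripper value outside its range is refused whole. The fingers move at their own pace and stop on an object; the grip force is fixed at half the most. Time passes only in rows, so rows that repeat a pose let the fingers close, or fill a call up. It gives the time, the measured TCP pose, the force and the opening at its end, in the units of the state.
- get_obs(): the state, without advancing time (a new reading comes with each control period).
- capture(name): name is "scene" or "side" or "wrist"; returns the picture (384x512x3 uint8, blue, green, red); there is no depth.
- camera_info(name): a dict with "mtx" (3x3 intrinsics, pixels), "D" ([k1, k2, p1, p2, k3] as OpenCV has them; the pictures are not rectified), "camera_from_world" (4x4, takes a point from world to camera coordinates). Camera axes: x right, y down, z forward; pixel columns grow to the right and rows downward; lengths in m; the calibration is good to about 2 mm. A picture is of the moment at which its call begins: read the wrist's pose just before it. camera_info takes no time and is no camera call; for the wrist camera it gives the pose at the moment of the call.
- sign_off(): hands the job in, once; it reports no verdict.
The state is a dict: "time": time; "q": joint angles; "joint_vel": joint speeds; "effort": joint torques, N m; "eef_pos": TCP position; "tool_rot": TCP orientation; "force": force on the tool from outside, world axes, zero at the start; "torque": the same for the moment, N m; "finger_gap": finger opening in m.
Only numpy, scipy, OpenCV 4.12 (cv2) and the standard library are available. Lean on these libraries where they do the work, as an engineer would, in place of code of your own. Each camera call takes 0.05 s, during which the arm holds its last target.

## Task

A circuit board on its black carrier tray lies short of its place between the guide rails of the test fixture. With the fingertips push the carrier along the rails until it is fully home against the end stop, then push the toggle clamp's handle over and down past its dead point so that it snaps into lock over the board. Do not lift the carrier, and leave the other things on the bench where they are.

Things in the scene. Friction and masses are not known exactly. Their poses are not given: they have to be found in the camera images.
- fixture: fixture fixed to the bench: aluminium plate 12 mm thick, x -148 to +77, y +/-65 mm; origin on the bench surface. x runs along the rails to the end stop, y to the clamp, z up. Two rails along x, 8 mm high over the plate, at y = +/-45.5 (83 mm clear), x -132 to +57 mm; the end stop, a dark bar 16 mm high over the plate, has its near face at x = +45.5 mm
- carrier: loose black tray 90 (x) x 80 (y) x 10 mm with a green circuit board, top 12 mm above the tray's underside (parts rise to 21 mm), about 0.25 kg. Origin at the centre of its underside, on the plate, 12 mm above the bench; axes as the fixture's. Starts 20 to 45 mm short; fully home its origin is at x = 0.5, y = 0 mm of the fixture
- clamp_handle (a joint): toggle clamp handle angle, rad: 0 = open (handle stands 65 degrees above level, leaning to the fixture's +y), growing as it is pushed to +y and down; dead point 0.75; locked 1.13 (level, pointing to +y). Before the dead point it springs back to 0 (some 7 N at the grip at first, falling to nothing at the dead point); beyond it snaps to 1.13. The hold-down arm comes down with it
- clamp_pivot (a point): the handle's pivot, fixed at x = 25, y = 90, z = 55 mm of the fixture; the handle turns about a line along the fixture's x. The raised hold-down arm lies on its -y side, up to about 95 mm above the bench when open
- handle_grip (a point): middle of the black rubber grip, on the handle's centre line, 85 mm from the pivot; the grip is round, 18 mm thick, from 49 to 121 mm from the pivot. It moves with the handle
- solder_spool: small steel spool standing on its flange, 52 mm diameter, 40 mm high; origin at the centre of its underside; a bystander beside the fixture
- flux_bottle: white bottle, 34 mm diameter, 75 mm high, standing beside the fixture; origin at the centre of its underside; a bystander
- loupe: black folding magnifier lying flat, about 75 x 36 x 20 mm, beyond the clamp; origin on its underside; a bystander
- screwdriver: grey-handled screwdriver, 160 mm, lying on the table; a bystander
- tweezers: steel tweezers, 120 mm, lying flat; a bystander
- screw_tray: grey two-part tray 90 x 70 x 25 mm; a bystander
- swab_cup: white cup, 60 mm diameter, 60 mm high; a bystander
Things that resemble listed ones, but are neither listed nor needed, are in the scene too. What is shaped like the carrier but pink is not meant.

How it is judged:
On the way, in this order (a step that is already met when the one before it is completed fails the run):
1. the carrier is fully home against the end stop while the clamp is still open (x of carrier in the frame of fixture above -0.0025 m and z of carrier in the frame of fixture below 0.0145 m and value of joint clamp_handle below 0.75 rad), for 0.2 s.
2. the clamp's handle is snapped into lock (value of joint clamp_handle above 1.06 rad), for 0.2 s.
At the end, for the whole second after the job is handed in: the carrier lies flat and at rest on the plate within 3 mm of the end stop, and the clamp handle is locked (joint above 1.06 of 1.13 rad) (x of carrier in the frame of fixture above -0.0025 m and z of carrier in the frame of fixture below 0.0145 m and value of joint clamp_handle above 1.06 rad and linear speed of carrier below 0.01 m/s); the robot touches nothing.
It fails at once if the carrier is lifted off the plate (by more than 6 mm) or tipped (z of carrier in the frame of fixture above 0.018 m or angle between carrier's own z axis and vertical above 0.15 rad).
It fails at once if a bystander is moved by more than 20 mm (distance of any of solder_spool, flux_bottle, loupe, screwdriver, tweezers, screw_tray, swab_cup from where it was at the start of the episode above 0.02 m).
It also fails if it takes over 48 s, if anything falls off the work surface, if the arm or the gripper's body presses on something with over 40 N, if the wrist force passes 120 N, or if a joint passes its speed limit or range.

## Working session

There is one attempt and no reset: what is moved stays moved. The work goes in short steps, Python scripts to look and compute and a tool call to move; the robot and the scene stay as the last step left them, time stands still between calls to the robot, and variables do not carry over. Pictures are saved under pics/ and viewed, and the job is handed in when it is done.

Besides the shell and the picture viewer there is one more tool, called after ">>>" as name(argument=value, ...) on one line, values as JSON. play_rows: Moves the arm, as the interface text tells. Its arguments: {"type":"object","properties":{"steps":{"type":"string"}},"required":["steps"]}

```bash
mkdir -p pics; python3 - <<'E'
from station import *
import cv2
o=get_obs()
print({k:o[k] for k in ('time','eef_pos','tool_rot','force','finger_gap')})
for n in ("scene","side","wrist"):
    i=camera_info(n); print(n,i)
    cv2.imwrite(f"pics/{n}0.png",capture(n))
E
```

```text
{'time': 0.0, 'eef_pos': array([ 0.14898275, -0.60647779,  0.29111927]), 'tool_rot': array([ 0.08421882,  0.70199424,  0.0856174 , -0.70198357]), 'force': array([0.54542321, 0.44921598, 0.66305368]), 'finger_gap': 0.08694814278455949}
scene {'mtx': array([[364.63376324,   0.        , 260.67181505],
       [  0.        , 364.63376324, 188.91235299],
       [  0.        ,   0.        ,   1.        ]]), 'D': array([-0.02854251,  0.        ,  0.        ,  0.        ,  0.        ]), 'camera_from_world': array([[-0.47411511,  0.88029473, -0.01720633,  0.27250136],
       [ 0.69621807,  0.36286777, -0.61936046, -0.29173494],
       [-0.53897612, -0.30562751, -0.78491819,  1.47718059],
       [ 0.        ,  0.        ,  0.        ,  1.        ]])}
side {'mtx': array([[354.40374516,   0.        , 253.32865475],
       [  0.        , 354.40374516, 190.59576532],
       [  0.        ,   0.        ,   1.        ]]), 'D': array([-0.09186257,  0.        ,  0.        ,  0.        ,  0.        ]), 'camera_from_world': array([[-0.99394564, -0.10769118,  0.02178693,  0.51623368],
       [-0.07773266,  0.5490911 , -0.83213977,  0.12828595],
       [ 0.07765111, -0.82879526, -0.55413783,  0.99512409],
       [ 0.        ,  0.        ,  0.        ,  1.        ]])}
wrist {'mtx': array([[265.74956836,   0.        , 252.94245846],
       [  0.        , 265.74956836, 186.57978436],
       [  0.        ,   0.        ,   1.        ]]), 'D': array([-0.02847866,  0.        ,  0.        ,  0.        ,  0.        ]), 'camera_from_world': array([[ 2.39345264e-01, -9.70934393e-01, -4.98589683e-04,
        -6.24711227e-01],
       [-9.36994722e-01, -2.31113312e-01,  2.61968564e-01,
        -3.09532664e-02],
       [-2.54469520e-01, -6.22337591e-02, -9.65076278e-01,
         3.88809951e-01],
       [ 0.00000000e+00,  0.00000000e+00,  0.00000000e+00,
         1.00000000e+00]])}
```

View pics/scene0.png

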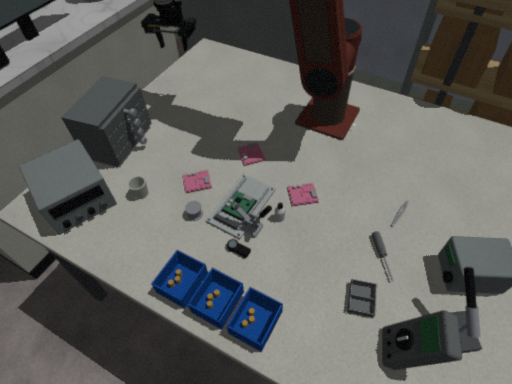

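View pics/side0.png

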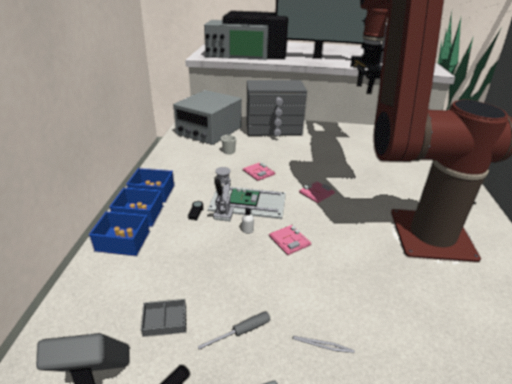

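View pics/wrist0.png

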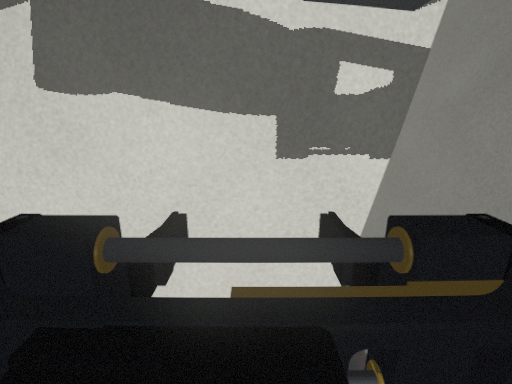

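```bash
cat > h.py <<'E'
import numpy as np, cv2
from station import *
def ray(n,uv,info=None):
    i=info or camera_info(n); p=cv2.undistortPoints(np.array([[uv]],float),i["mtx"],i["D"])[0,0]
    T=np.array(i["camera_from_world"]); R=T[:3,:3]; c=-R.T@T[:3,3]; d=R.T@np.array([p[0],p[1],1]); return c,d/np.linalg.norm(d)
def onz(n,uv,z,info=None):
    c,d=ray(n,uv,info); return c+d*(z-c[2])/d[2]
def proj(n,P,info=None):
    i=info or camera_info(n); T=np.array(i["camera_from_world"])
    return cv2.projectPoints(np.array(P,float).reshape(-1,3),cv2.Rodrigues(T[:3,:3])[0],T[:3,3],i["mtx"],i["D"])[0][:,0]
E
python3 - <<'E'
from h import *
for n,(x0,y0,x1,y1) in {"scene":(170,140,330,270),"side":(180,150,330,260)}.items():
    im=cv2.imread(f"pics/{n}0.png")[y0:y1,x0:x1]
    cv2.imwrite(f"pics/{n}0z.png",cv2.resize(im,None,fx=5,fy=5,interpolation=cv2.INTER_CUBIC))
print(onz("scene",(241,205),.012),onz("side",(250,203),.012))
E
```

```text
[ 0.55052589 -0.0862095   0.012     ] [ 0.53750775 -0.06998112  0.012     ]
```

View pics/scene0z.png

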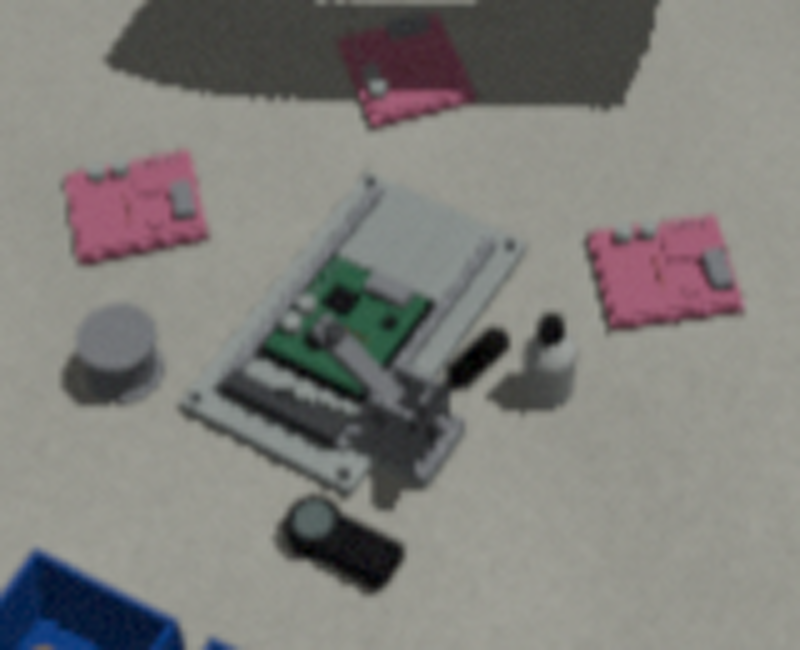

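View pics/side0z.png

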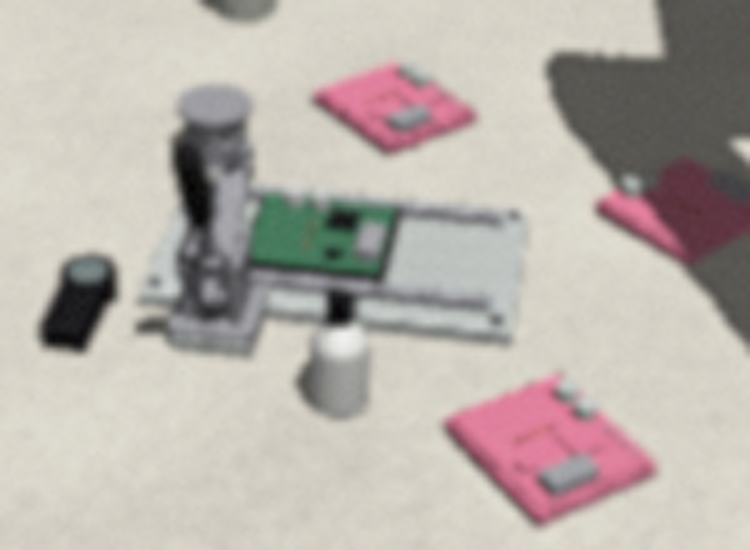

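```bash
python3 - <<'E'
from h import *
f=lambda p,o:(p[0]/5-.4+o[0],p[1]/5-.4+o[1])
# A(-148,-65) B(-148,65) D(77,-65) C(77,65)
S={'A':(370,175),'B':(527,245),'D':(183,405),'C':(346,492)}
F={'A':(-148,-65),'B':(-148,65),'D':(77,-65),'C':(77,65)}
W={k:onz("scene",f(v,(170,140)),.012) for k,v in S.items()}
for k in W: print(k,W[k])
for k,v in {'A':(527,212),'B':(512,335)}.items(): print('side',k,onz("side",f(v,(180,150)),.012))
a=np.array([F[k] for k in 'ABDC'])/1000.; b=np.array([W[k][:2] for k in 'ABDC'])
am,bm=a.mean(0),b.mean(0); H=(a-am).T@(b-bm); U,_,Vt=np.linalg.svd(H); R=Vt.T@U.T
t=bm-R@am; print(np.degrees(np.arctan2(R[1,0],R[0,0])),t,np.linalg.det(R)); print((a@R.T+t-b)*1000)
print("carrier board corners")
for k,v in {'bn':(435,300),'an':(335,260)}.items():
    w=onz("scene",f(v,(170,140)),.024)[:2]; print(k,(w-t)@R*1000)
for k,v in {'an':(400,210),'bn':(388,277)}.items():
    w=onz("side",f(v,(180,150)),.024)[:2]; print('side',k,(w-t)@R*1000)
for nm,p,z,cam,o in [('bottle',(537,400),0,'scene',(170,140)),('spool',(118,340),.04,'scene',(170,140))]:
    w=onz(cam,f(p,o),z)[:2]; print(nm,w,(w-t)@R*1000)
E
```

```text
A [ 0.43278845 -0.14423776  0.012     ]
B [ 0.43773241 -0.01832625  0.012     ]
D [ 0.65502485 -0.15385282  0.012     ]
C [ 0.66169561 -0.02931127  0.012     ]
side A [ 0.43260956 -0.14595042  0.012     ]
side B [ 0.43695103 -0.01513832  0.012     ]
-2.6462437578914653 [ 0.58227248 -0.08807103] 1.0000000000000004
[[-1.35915191 -1.93090782]
 [-0.30111325  2.018954  ]
 [ 1.16451345 -2.70393102]
 [ 0.4957517   2.61588485]]
carrier board corners
bn [-69.00992178  38.10136334]
an [-63.78413277 -36.91439234]
side an [-67.93482942 -33.98156833]
side bn [-70.88263919  38.70467278]
bottle [0.53967739 0.04083305] [-48.5010713  126.80004703]
spool [ 0.64667307 -0.20452519] [  69.70851748 -113.35664468]
```

```bash
cat >> h.py <<'E'
from scipy.spatial.transform import Rotation as Ro
YAW=np.radians(-2.65); FT=np.array([.5823,-.0881])
def f2w(x,y): 
    c,s=np.cos(YAW),np.sin(YAW); return FT+np.array([c*x-s*y,s*x+c*y])/1000
def w2f(p):
    c,s=np.cos(YAW),np.sin(YAW); d=(np.array(p[:2])-FT)*1000; return np.array([c*d[0]+s*d[1],-s*d[0]+c*d[1]])
def st():
    o=get_obs(); q=o["tool_rot"]; M=Ro.from_quat([q[1],q[2],q[3],q[0]]).as_matrix()
    print("t",round(o["time"],2),"tcp",o["eef_pos"].round(4),"fix",w2f(o["eef_pos"]).round(1),"F",o["force"].round(1),"gap",round(o["finger_gap"],4))
    print("x",M[:,0].round(3),"y",M[:,1].round(3),"yaw of y",np.degrees(np.arctan2(M[1,1],M[0,1])).round(2)); return o
E
python3 - <<'E'
from h import *
st(); print(f2w(-105,0),f2w(-105,0)-np.array([.149,-.607]))
E
```

```text
t 0.15 tcp [ 0.149  -0.6066  0.2914] fix [-408.9 -538. ] F [-0.   0.1 -0.2] gap 0.087
x [-0.     0.002 -1.   ] y [ 0.239 -0.971 -0.002] yaw of y -76.2
[ 0.47741229 -0.08324535] [0.32841229 0.52375465]
```

>>> play_rows(steps="0.03 0.02 0.032 0 -2; 0.03 0.04 0.064 0 -4; 0.03 0.06 0.096 0 -6; 0.03 0.08 0.128 0 -8; 0.03 0.1 0.16 0 -10; 0.03 0.12 0.192 0 -12; 0.03 0.14 0.224 0 -14; 0.03 0.16 0.256 0 -16.4")

```text
time: 0.82
eef_pos: [0.3095, -0.3492, 0.292]
tool_rot: [-0.017, 0.707, -0.017, -0.707]
force: [0.4, 0.3, 0.8]
finger_gap: 0.0421
```

>>> play_rows(steps="0.03 0.02 0.032 0 0; 0.03 0.04 0.064 0 0; 0.03 0.06 0.096 0 0; 0.03 0.08 0.128 0 0; 0.03 0.1 0.16 0 0; 0.03 0.12 0.192 0 0; 0.03 0.146 0.228 0 0; 0.03 0.158 0.258 -0.02 0")

```text
time: 1.48
eef_pos: [0.4705, -0.0917, 0.2761]
tool_rot: [-0.015, 0.71, -0.017, -0.704]
force: [1.3, -0.2, 0.2]
finger_gap: 0.0298
```

```bash
python3 - <<'E'
from h import *
st(); i=camera_info("wrist"); im=capture("wrist"); cv2.imwrite("pics/w1.png",cv2.resize(im,(800,600)))
E
```

```text
t 1.48 tcp [ 0.4705 -0.0917  0.2761] fix [-111.5   -8.8] F [ 1.3 -0.2  0.2] gap 0.0298
x [ 0.008 -0.003 -1.   ] y [-0.045 -0.999  0.002] yaw of y -92.59
```

View pics/w1.png

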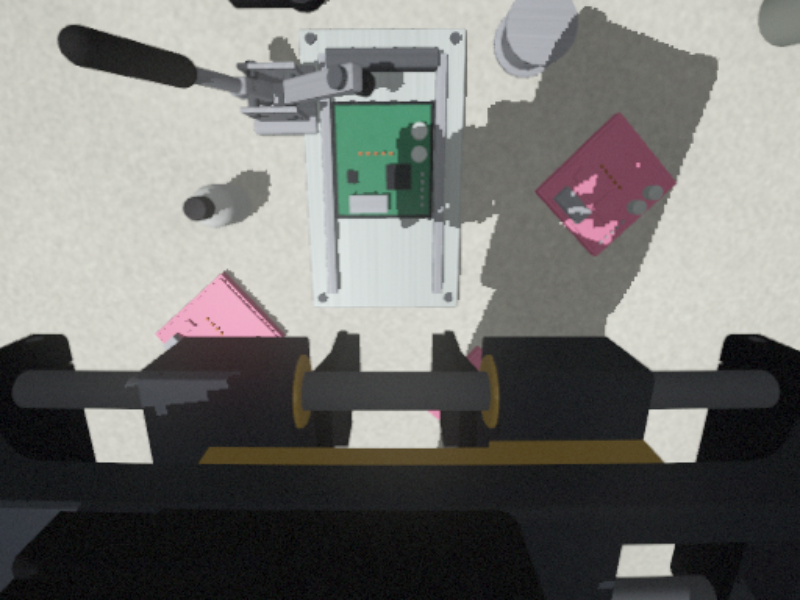

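```bash
python3 - <<'E'
from h import *
st(); i=camera_info("wrist"); im=capture("wrist"); st()
cv2.imwrite("pics/w2.png",im)
cv2.imwrite("pics/w2a.png",cv2.resize(im[0:200,150:350],None,fx=3.9,fy=3,interpolation=cv2.INTER_CUBIC)[:600,:780])
cv2.imwrite("pics/w2z.png",cv2.resize(im[10:205,180:310],None,fx=3,fy=3,interpolation=cv2.INTER_CUBIC))
import json; json.dump({k:np.array(v).tolist() for k,v in i.items()},open("w2.json","w"))
E
```

```text
t 1.53 tcp [ 0.4689 -0.0859  0.2696] fix [-113.4   -3. ] F [-3.2  5.2 -4.1] gap 0.0299
x [ 0.001  0.005 -1.   ] y [-0.042 -0.999 -0.005] yaw of y -92.41
t 1.58 tcp [ 0.4671 -0.0882  0.2695] fix [-115.1   -5.4] F [-1.5 -1.5 -1.1] gap 0.0297
x [-0.004  0.003 -1.   ] y [-0.04  -0.999 -0.003] yaw of y -92.27
```

View pics/w2z.png

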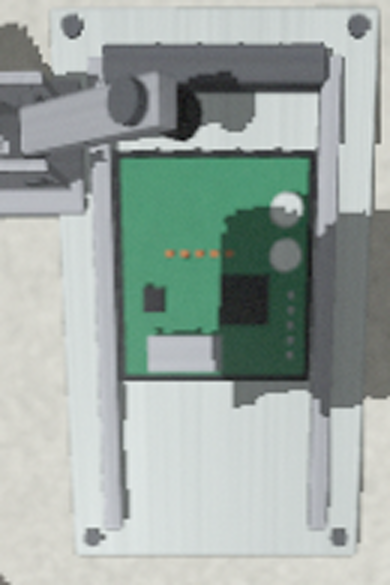

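```bash
python3 - <<'E'
from h import *
import json; i={k:np.array(v) for k,v in json.load(open("w2.json")).items()}
g=lambda p:((p[0]+.5)/3-.5+180,(p[1]+.5)/3-.5+10)
P={'A':(354,554),'B':(78,555),'C':(48,10)}
for k,v in P.items(): w=onz("wrist",g(v),.012,i); print(k,w.round(4),w2f(w).round(1))
for k,v in {'bl':(122,379),'br':(308,380),'fl':(116,152),'fr':(316,152)}.items():
    w=onz("wrist",g(v),.022,i); print(k,w.round(4),w2f(w).round(1))
for k,v in {'stopL':(105,90),'stopR':(325,90)}.items():
    w=onz("wrist",g(v),.028,i); print(k,w2f(w).round(1))
E
```

```text
A [ 0.4333 -0.145   0.012 ] [-146.2  -63.7]
B [ 0.4379 -0.0186  0.012 ] [-147.5   62.7]
C [ 0.6601 -0.0257  0.012 ] [74.8 66. ]
bl [ 0.5171 -0.0459  0.022 ] [-67.   39.2]
br [ 0.5135 -0.1239  0.022 ] [-67.  -38.9]
fl [ 0.6054 -0.0498  0.022 ] [21.3 39.4]
fr [ 0.602  -0.1283  0.022 ] [ 21.6 -39.3]
stopL [42.1 42.3]
stopR [ 42.4 -41.3]
```

>>> play_rows(steps="0.03 0.008 0.005 -0.015 0; 0.03 0.015 0.0095 -0.04 0; 0.03 0.015 0.0095 -0.07 0; 0.03 0.015 0.0095 -0.1 0; 0.03 0.015 0.0095 -0.13 0; 0.03 0.015 0.0095 -0.15 0; 0.03 0.015 0.0095 -0.16 0; 0.03 0.015 0.0095 -0.16 0")

```text
time: 2.25
eef_pos: [0.4801, -0.0834, 0.1098]
tool_rot: [0.017, -0.705, 0.016, 0.709]
force: [-0.8, -0.5, 0.3]
finger_gap: 0.0298
```

```bash
python3 - <<'E'
from h import *
st(); im=capture("wrist"); cv2.imwrite("pics/w3.png",cv2.resize(im,(800,600)));im=capture("side"); cv2.imwrite("pics/s3.png",cv2.resize(im[130:260,160:340],None,fx=4,fy=4,interpolation=cv2.INTER_CUBIC)); st()
E
```

```text
t 2.25 tcp [ 0.4801 -0.0834  0.1098] fix [-1.023e+02 -1.000e-01] F [-0.8 -0.5  0.3] gap 0.0298
x [-0.005  0.001 -1.   ] y [-0.046 -0.999 -0.001] yaw of y -92.64
t 2.35 tcp [ 0.4824 -0.084   0.113 ] fix [-100.    -0.5] F [ 0.7 -0.8  1.1] gap 0.0301
x [ 0. -0. -1.] y [-0.046 -0.999  0.   ] yaw of y -92.63
```

View pics/w3.png

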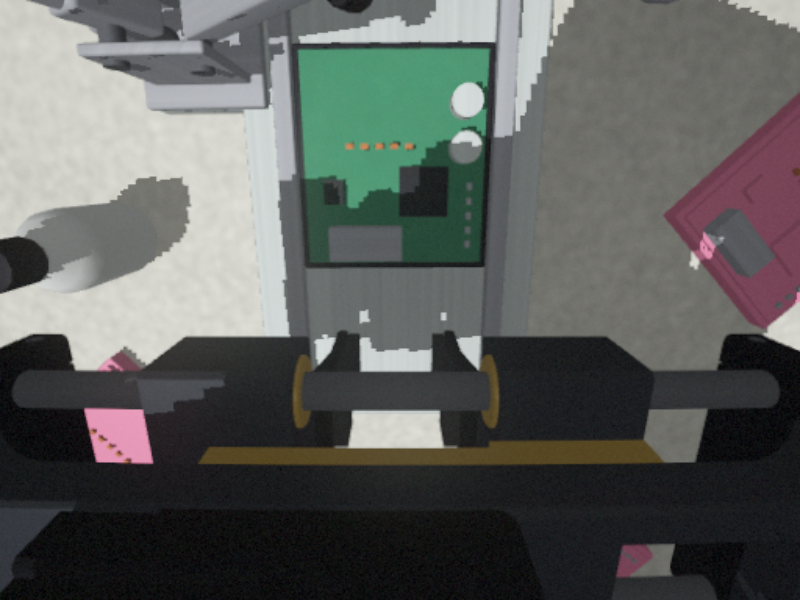

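View pics/s3.png

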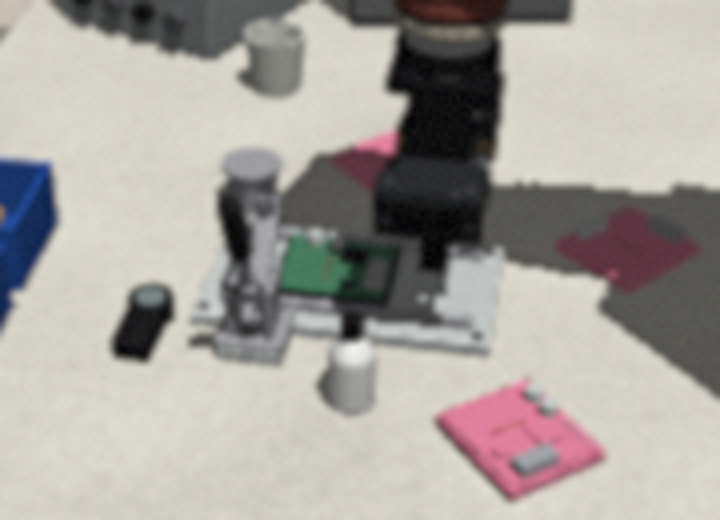

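>>> play_rows(steps="0.03 0 0 -0.015 0; 0.03 0 0 -0.022 0; 0.03 0 0 -0.026 0; 0.03 0 0 -0.026 0; 0.03 0.004 0 -0.026 0; 0.03 0.009 0 -0.026 0; 0.03 0.014 -0.0005 -0.026 0; 0.03 0.018 -0.001 -0.026 0")

```text
time: 3.02
eef_pos: [0.5013, -0.0847, 0.0869]
tool_rot: [-0.016, 0.707, -0.016, -0.706]
force: [-0.5, 0.2, -0.2]
finger_gap: 0.0301
```

```bash
python3 - <<'E'
from h import *
st(); im=capture("wrist"); cv2.imwrite("pics/w4.png",im[0:260,100:420]); st()
E
```

```text
t 3.02 tcp [ 0.5013 -0.0847  0.0869] fix [-81.1  -0.3] F [-0.5  0.2 -0.2] gap 0.0301
x [ 0.001 -0.    -1.   ] y [-0.045 -0.999  0.   ] yaw of y -92.6
t 3.07 tcp [ 0.5018 -0.0848  0.087 ] fix [-80.5  -0.5] F [-0.2 -0.6  0.9] gap 0.0304
x [ 0.002 -0.001 -1.   ] y [-0.045 -0.999  0.001] yaw of y -92.6
```

View pics/w4.png

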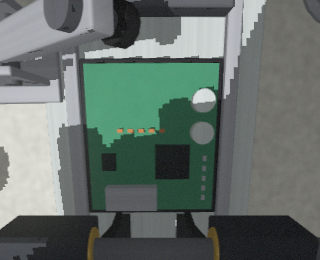

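>>> play_rows(steps="0.03 0.0025 0 0 0; 0.03 0.005 0 0 0; 0.03 0.0075 0 0 0; 0.03 0.01 -0.0005 0 0; 0.03 0.0125 -0.0005 0 0; 0.03 0.015 -0.0005 0 0; 0.03 0.0175 -0.001 0 0; 0.03 0.02 -0.001 0 0")

```text
time: 3.73
eef_pos: [0.5204, -0.0855, 0.0861]
tool_rot: [-0.016, 0.707, -0.016, -0.707]
force: [-1.1, 0.5, -0.4]
finger_gap: 0.0297
```

```bash
python3 - <<'E'
from h import *
st(); i=camera_info("wrist");im=capture("wrist"); cv2.imwrite("pics/w5.png",cv2.resize(im[0:240,120:400],None,fx=2.5,fy=2.5)); st()
E
```

```text
t 3.73 tcp [ 0.5204 -0.0855  0.0861] fix [-62.   -0.3] F [-1.1  0.5 -0.4] gap 0.0297
x [ 0.  0. -1.] y [-0.045 -0.999 -0.   ] yaw of y -92.61
t 3.78 tcp [ 0.5209 -0.0856  0.0862] fix [-61.5  -0.3] F [-1.7  0.4  0.2] gap 0.0304
x [ 0.001 -0.    -1.   ] y [-0.046 -0.999  0.   ] yaw of y -92.61
```

View pics/w5.png

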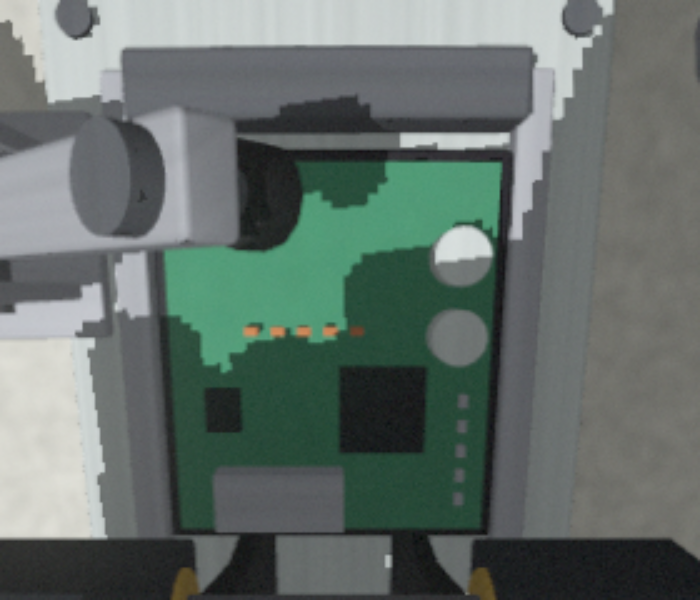

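>>> play_rows(steps="0.03 0.0015 0 0 0; 0.03 0.003 0 0 0; 0.03 0.0045 0 0 0; 0.03 0.006 -0.0005 0 0; 0.03 0.007 -0.0005 0 0; 0.03 0.008 -0.0005 0 0; 0.03 0.009 -0.0005 0 0; 0.03 0.009 -0.0005 0 0")

```text
time: 4.45
eef_pos: [0.526, -0.0857, 0.0859]
tool_rot: [0.016, -0.704, 0.016, 0.71]
force: [-17.8, -0.5, 14.6]
finger_gap: 0.0299
```

```bash
python3 - <<'E'
from h import *
st(); i=camera_info("wrist");im=capture("wrist"); cv2.imwrite("pics/w6.png",cv2.resize(im[0:240,120:400],None,fx=2.5,fy=2.5)); st()
E
```

```text
t 4.45 tcp [ 0.526  -0.0857  0.0859] fix [-56.4  -0.2] F [-17.8  -0.5  14.6] gap 0.0299
x [-0.009  0.001 -1.   ] y [-0.045 -0.999 -0.001] yaw of y -92.57
t 4.5 tcp [ 0.526  -0.0857  0.0859] fix [-56.4  -0.2] F [-16.4   0.3  14.1] gap 0.0301
x [-0.008  0.001 -1.   ] y [-0.045 -0.999 -0.001] yaw of y -92.57
```

View pics/w6.png

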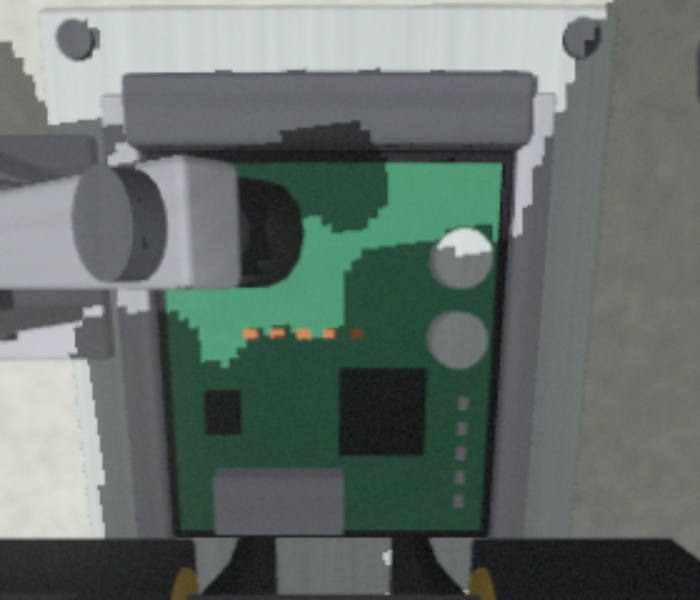

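>>> play_rows(steps="0.03 -0.006 0 0 0; 0.03 -0.014 0.0005 0 0; 0.03 -0.022 0.001 0.002 0; 0.02 -0.025 0.001 0.03 0; 0.01 -0.025 0.001 0.07 0; 0 -0.025 0.001 0.11 0; 0 -0.025 0.001 0.15 0; 0 -0.025 0.001 0.174 0")

```text
time: 5.17
eef_pos: [0.5053, -0.0853, 0.2654]
tool_rot: [-0.015, 0.709, -0.017, -0.704]
force: [1.1, 0.2, -0.1]
finger_gap: 0.0052
```

```bash
python3 - <<'E'
from h import *
st(); im=capture("side"); i=camera_info("wrist");im=capture("wrist"); cv2.imwrite("pics/w7.png",cv2.resize(im,(800,600))); st(); print(f2w(25,83)-np.array([.504,-.085]), f2w(25,83))
g=lambda p:((p[0]+.5)*.64-.5,(p[1]+.5)*.64-.5)
print({k:proj("wrist",[*f2w(x,y),z],i)[0]/.64 for k,(x,y,z) in {'pivot':(25,90,.055),'grip':(25,126,.132),'stopL':(45.5,41.5,.028),'stopR':(45.5,-41.5,.028)}.items()})
E
```

```text
t 5.17 tcp [ 0.5053 -0.0853  0.2654] fix [-77.1  -0.8] F [ 1.1  0.2 -0.1] gap 0.0052
x [ 0.007 -0.002 -1.   ] y [-0.045 -0.999  0.002] yaw of y -92.6
t 5.27 tcp [ 0.5068 -0.0858  0.2667] fix [-75.6  -1.2] F [ 0.3 -0.3  0.6] gap 0.0018
x [ 0.012 -0.004 -1.   ] y [-0.045 -0.999  0.003] yaw of y -92.6
[0.10711075 0.07865537] [ 0.61111075 -0.00634463]
{'pivot': array([264.24910094, 142.80908439]), 'grip': array([152.41418604, 129.18788715]), 'stopL': array([337.29636293, 117.62873032]), 'stopR': array([447.31730629, 117.89856981])}
```

View pics/w7.png

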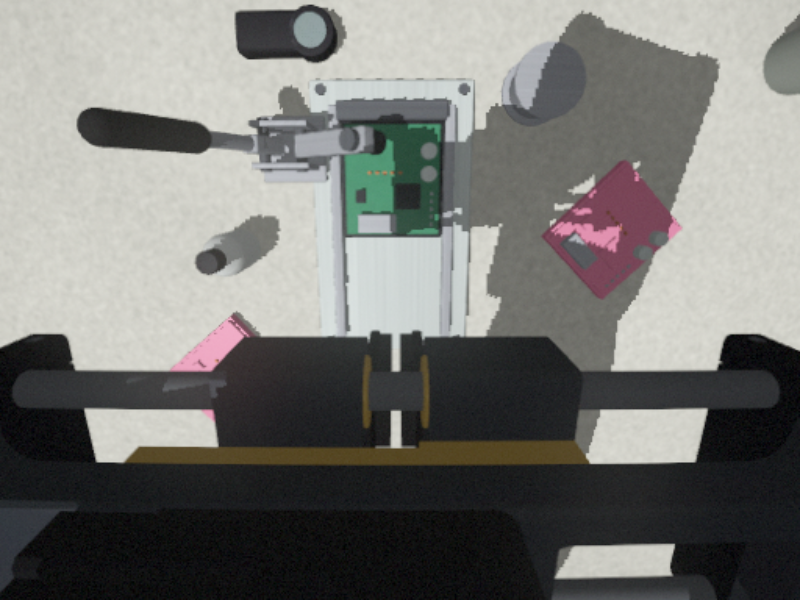

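>>> play_rows(steps="0 0.027 0.02 0 0; 0 0.054 0.04 0 0; 0 0.081 0.06 0 0; 0 0.107 0.0785 0 0; 0 0.107 0.0785 -0.01 0; 0 0.107 0.0785 -0.03 0; 0 0.107 0.0785 -0.05 0; 0 0.107 0.0785 -0.055 0")

```text
time: 5.93
eef_pos: [0.6082, -0.0062, 0.2001]
tool_rot: [0.016, -0.704, 0.016, 0.709]
force: [-1.2, 0.4, -0.5]
finger_gap: 0.0002
```

```bash
python3 - <<'E'
from h import *
im=capture("side"); cv2.imwrite("pics/s8.png",cv2.resize(im[100:260,160:340],None,fx=3.5,fy=3.5,interpolation=cv2.INTER_CUBIC))
im=capture("scene"); cv2.imwrite("pics/c8.png",cv2.resize(im[110:270,170:340],None,fx=3.5,fy=3.5,interpolation=cv2.INTER_CUBIC)); st()
E
```

```text
t 6.03 tcp [ 0.6092 -0.0065  0.2026] fix [23.1 82.8] F [-0.1 -0.6  0.8] gap 0.0005
x [-0.005  0.001 -1.   ] y [-0.046 -0.999 -0.   ] yaw of y -92.61
```

View pics/s8.png

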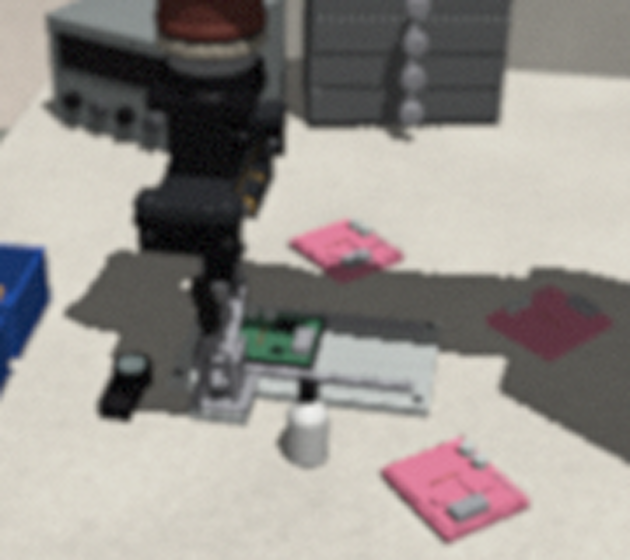

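View pics/c8.png

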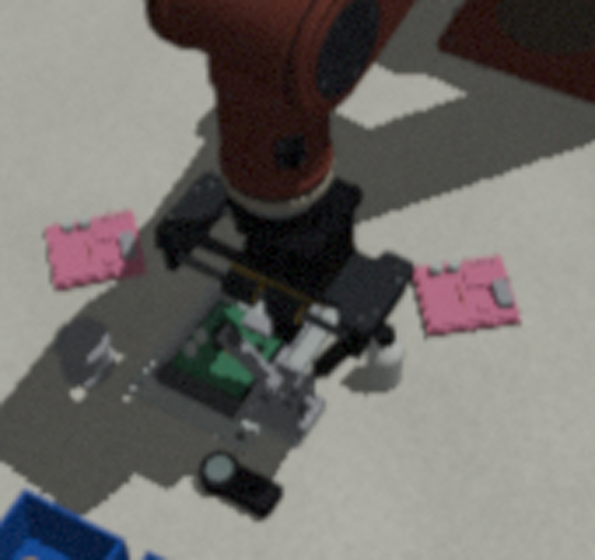

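>>> play_rows(steps="0 0.0005 0.009 -0.004 0; 0 0.001 0.0175 -0.005 0; 0 0.001 0.024 -0.007 0; 0 0.0015 0.0305 -0.01 0; 0 0.0015 0.0365 -0.014 0; 0 0.002 0.0425 -0.018 0; 0 0.002 0.0425 -0.018 0; 0 0.002 0.0425 -0.018 0")

```text
time: 6.7
eef_pos: [0.6141, 0.0365, 0.1898]
tool_rot: [-0.015, 0.708, -0.016, -0.706]
force: [-3.0, -3.1, 9.4]
finger_gap: 0.0003
```

```bash
python3 - <<'E'
from h import *
im=capture("side"); cv2.imwrite("pics/s9.png",cv2.resize(im[130:240,170:300],None,fx=5,fy=5,interpolation=cv2.INTER_CUBIC))
im=capture("wrist"); cv2.imwrite("pics/w9.png",cv2.resize(im,(800,600))); st()
E
```

```text
t 6.8 tcp [0.614  0.0363 0.1899] fix [ 26.  125.7] F [-2.5 -1.4  8.9] gap 0.0006
x [ 0.003 -0.001 -1.   ] y [-0.045 -0.999  0.001] yaw of y -92.55
```

View pics/s9.png

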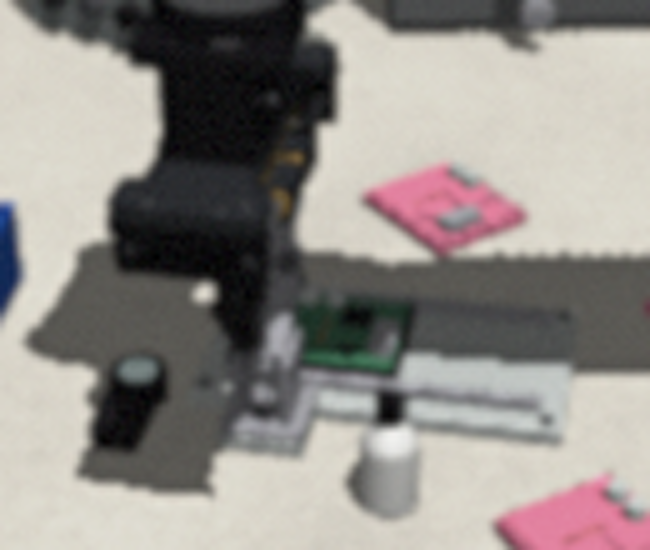

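View pics/w9.png

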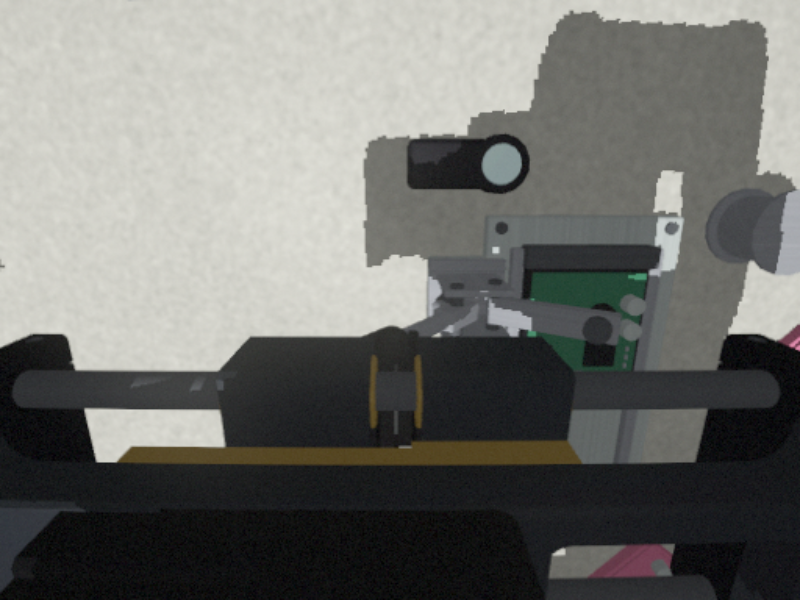

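>>> play_rows(steps="0 0 0.006 -0.005 0; 0 0 0.0105 -0.01 0; 0 0 0.0145 -0.015 0; 0 0.0005 0.0185 -0.021 0; 0 0.0005 0.0215 -0.027 0; 0 0.001 0.0245 -0.034 0; 0 0.001 0.0265 -0.04 0; 0 0.001 0.0265 -0.04 0")

```text
time: 7.47
eef_pos: [0.6127, 0.0632, 0.1451]
tool_rot: [0.016, -0.706, 0.016, 0.708]
force: [-0.6, -0.2, -0.8]
finger_gap: 0.0003
```

```bash
python3 - <<'E'
from h import *
im=capture("side"); cv2.imwrite("pics/s10.png",cv2.resize(im[130:240,170:300],None,fx=5,fy=5,interpolation=cv2.INTER_CUBIC))
im=capture("wrist"); cv2.imwrite("pics/w10.png",cv2.resize(im,(800,600))); st()
E
```

```text
t 7.57 tcp [0.6135 0.0627 0.1464] fix [ 24.2 152. ] F [ 0.3  0.1 -0.9] gap 0.0005
x [-0.002 -0.    -1.   ] y [-0.045 -0.999  0.   ] yaw of y -92.59
```

View pics/s10.png

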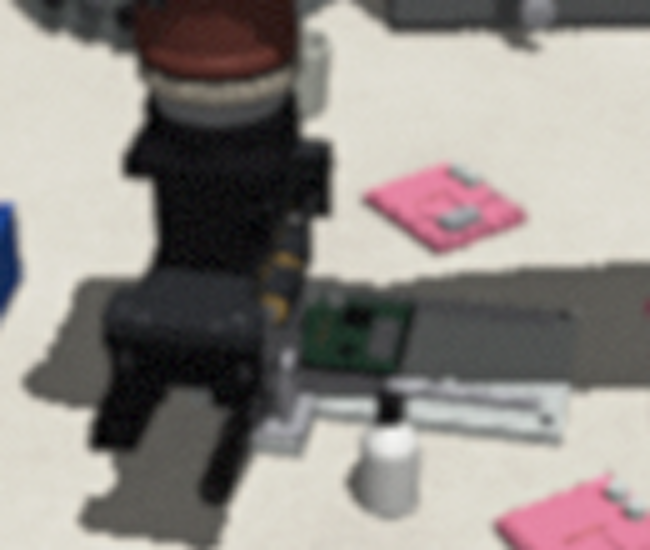

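View pics/w10.png

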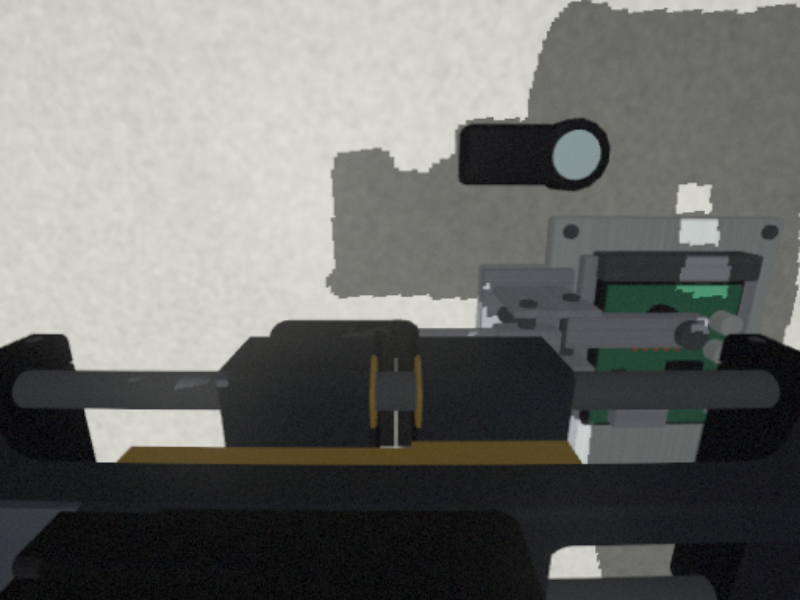

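>>> play_rows(steps="0 0 0 0.03 0; 0 0 0 0.065 0; 0 0 0 0.1 0; 0 -0.03 -0.015 0.12 0; 0 -0.06 -0.03 0.13 0; 0 -0.09 -0.045 0.13 0; 0 -0.12 -0.06 0.13 0; 0 -0.14 -0.07 0.13 0")

```text
time: 8.23
eef_pos: [0.472, -0.0084, 0.2776]
tool_rot: [-0.016, 0.707, -0.016, -0.707]
force: [0.6, 0.3, 1.0]
finger_gap: 0.0007
```

>>> play_rows(steps="0 0 0 0 0; 0 0 0 0 0; 0 0 0 0 0; 0 0 0 0 0; 0 0 0 0 0; 0 0 0 0 0; 0 0 0 0 0; 0 0 0 0 0")

```text
time: 8.9
eef_pos: [0.4742, -0.0073, 0.277]
tool_rot: [0.016, -0.707, 0.016, 0.707]
force: [0.4, -0.4, -0.8]
finger_gap: 0.0006
```

```bash
python3 - <<'E'
from h import *
st(); i=camera_info("wrist")
im=capture("wrist"); cv2.imwrite("pics/w11.png",cv2.resize(im,(800,600)))
im2=capture("side"); cv2.imwrite("pics/s11.png",cv2.resize(im2[130:240,170:300],None,fx=5,fy=5,interpolation=cv2.INTER_CUBIC))
import json; json.dump({k:np.array(v).tolist() for k,v in i.items()},open("w11.json","w"))
# level grip predicted
for k,(x,y,z) in {'grip mid level':(25,175,.055),'grip end level':(25,211,.055),'carrier back L':(-44.5,40,.022),'carrier back R':(-44.5,-40,.022)}.items(): print(k,proj("wrist",[*f2w(x,y),z],i)[0]/.64, proj("side",[*f2w(x,y),z])[0])
E
```

```text
t 8.9 tcp [ 0.4742 -0.0073  0.277 ] fix [-111.7   75.8] F [ 0.4 -0.4 -0.8] gap 0.0006
x [-0.  0. -1.] y [-0.045 -0.999 -0.   ] yaw of y -92.58
grip mid level [252.63913987  84.00665671] [214.46956223 221.27970108]
grip end level [201.44158619  84.49475512] [211.0879004 229.8635492]
carrier back L [439.14690596 185.84527385] [248.41083378 204.83632438]
carrier back R [537.30164164 186.3850601 ] [252.55296609 190.32233068]
```

View pics/w11.png

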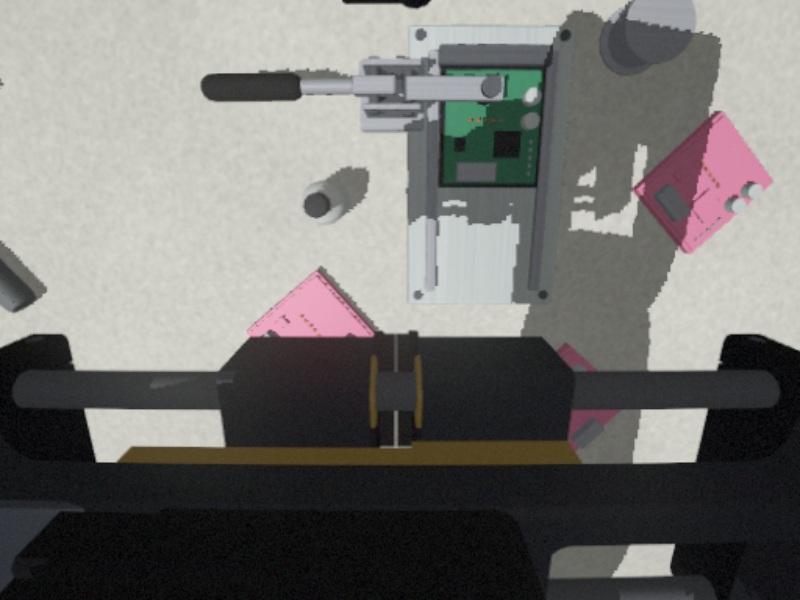

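View pics/s11.png

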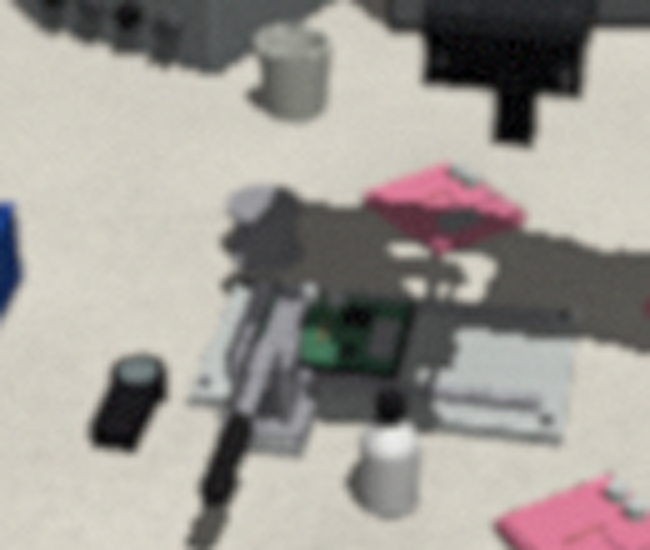

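```bash
python3 - <<'E'
from station import *
print(sign_off()); print(get_obs()["time"])
E
```

```text
the job is handed in; nothing more can be done
None
the job is handed in; nothing more can be done
```

I pushed the carrier about 23 mm along the rails with the fingertips until it sat home against the end stop. I then pushed the clamp handle over its dead point and it snapped into lock. The job is handed in; no verdict was reported.

**Carrier:** At the stop the fingers felt 18 N, well under the limit. In the last wrist picture its back edge is at row 186, exactly where it should be when fully home.

**Clamp:** The last wrist picture shows the handle level, with the grip end at pixel (202, 87) against (201, 84.5) predicted for lock. The wrist force had fallen to about zero after the snap, and the hold-down arm lies over the board.

**Rest of the scene:** The last pictures show the robot clear of everything. The spool, bottle, loupe and cup show no sign of having moved. I did not measure them again, and the screwdriver, tweezers and screw tray were out of view of the last pictures; the arm never went near any of the three. The clock was at 8.9 s of 48 s before the last two pictures. No check failed or disagreed.

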